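# Spin the dish turntable and stop it on its mark

## Robot

A 6-joint arm with a two-finger parallel gripper is mounted at the origin on a cart in front of the work surface, level with it; the furniture and walls round the work are solid. World frame = base frame: x ahead of the robot, y to its left, z up, the work surface at z = 0. Lengths are in m, angles in rad, forces in N, time in s.
With the tool pointing down it reaches from about 0.3 to 0.85 m from the base axis. Payload 5.4 kg.
Tool frame: the origin (TCP) lies at the very end of the fingers, on their centre line; the grasp point (between the pads) lies 19 mm behind it; y points along the fingers, z is the direction in which the jaws open and shut, and the axes are right-handed (so a half turn about y gives the same grasp; the last joint's range is limited). The gripper opens to 85 mm and grips with 20 to 120 N. Pads are 22 mm wide; open, the fingers measure 114 mm over their backs; the gripper's body (76 mm by 85 mm) begins 54 mm behind the grasp point. The pads swing forward as they close: fully open they stand 13 mm farther back than shut.
Start: joints at [1.038, 0.158, 1.597, -0, 1.386, -0.21], TCP at [0.182, 0.545, 0.231] pointing down, gripper open.
Joint ranges: [-2.91, 2.91], [-0.94, 2.29], [0.18, 2.7], [-1.29, 4.43], [0.17, 2.64], [-3, 3]. Speed limits (rad/s): [2.57, 2.57, 3.14, 3.14, 3.14, 3.14].

## Interface

Orientations are given as a unit quaternion [x, y, z, w].
In Python, from plant import read_state, camera, close_job, recognise, cut_out gives the robot as it stands.
- The arm moves only by the tool servo_tool, never from a script. Its argument "targets" is text: rows parted by semicolons, each of 5 numbers parted by spaces: the shift along the tool's x, y, z in mm, then the turn about the tool's y in degrees, then the finger opening in mm, from 0 to 85.4. In form: dx dy dz twist grip; .... A call has 1 to 20 rows; each row shifts and turns the commanded pose from where the row before left it, along the tool's axes as they then stand; what a row does not reach is not made up. A row lasts 1/10 s, in which the tool goes at most 50 mm and 8.59 degrees, less where a joint would pass 70% of its speed; a pose out of reach is approached as far as the arm can. A call with a gripper value outside its range is refused whole. The fingers move at their own pace and stop on an object; the grip force is fixed at half the most. Time passes only in rows, so rows that do not move let the fingers close. It gives the time, the measured TCP pose, the force and the opening at its end, in the units of the state.
- read_state(): the state, without advancing time (a new reading comes with each control period).
- camera(name): name is "scene" or "top" or "wrist"; returns a dict with "pixels" (480x640x3 uint8, red, green, blue), "fx", "fy", "cx", "cy" (pixels), "dist" ([k1, k2, p1, p2, k3] as OpenCV has them; the pictures are not rectified), "origin" and "rotation" of the camera in the world; the wrist camera has in their place "mount" (4x4, takes a point from camera to tool coordinates, whose origin is the TCP and whose axes are the tool frame's). Camera axes: x right, y up, looking along -z (the intrinsics and any distortion apply to the point x, -y, -z); pixel columns grow to the right and rows downward; lengths in m; the calibration is good to about 2 mm. A picture is of the moment at which its call begins: read the wrist's pose just before it. There is no depth.
- close_job(): hands the job in, once; it reports no verdict.
Trained networks look in the newest picture that a camera, given by its name, has taken for a name from the list of things; names that differ only in an ending like _2 or _b are one class to them, and where a whole thing is asked for, a point or a joint stands for the part that bears it (a point fixed in the world has none). Each returns a list of dicts, best first, with "confidence" (0 to 1); they miss things now and then, are a little off and sometimes report something else, mostly with a low value. They report only what shows in the picture. A call takes as long as a camera call.
- recognise(camera, thing): "at" ([column, row] in pixels, amid what is visible of it).
- cut_out(camera, thing): "mask" (480x640 bool, what is visible of it) and "at" ([column, row] in pixels, amid what is visible of it).
The state is a dict: "time_s": time; "joint_pos": joint angles; "qvel": joint speeds; "effort": joint torques, N m; "eef_pos": TCP position; "eef_rot": TCP orientation; "wrist_force": force on the tool from outside, world axes, zero at the start; "moment": the same for the moment, N m; "grip_width": finger opening in m.
Only numpy, scipy, OpenCV 4.12 (cv2) and the standard library are available. Lean on these libraries where they do the work, as an engineer would, in place of code of your own. Each camera call takes 0.05 s, during which the arm holds its last target.

## Task

With a fingertip, flick the Petri-dish turntable into a free anticlockwise spin (seen from above) and let it run untouched until its red mark has gone past the yellow pointer; when the mark comes round to the pointer again, on that next turn or a later one, brake the platter with a fingertip so that it stops with the red mark at the pointer, not elsewhere to be pushed round afterwards (a small trim is fine). Keep the finger on until it is still, then take the hand away. Only touch and push: do not lift or shove the turntable, and leave the jar, the vial and the timer alone.

Things in the scene. Friction and masses are not known exactly. Their poses are not given: they have to be found in the camera images.
- turntable: Benchtop Petri-dish turntable, loose on the worktop, 3 kg. Origin: centre of its underside, on the vertical spin axis. Grey round base, 200 mm across; on it a round platter 220 mm across. Its flat black outer ring (83 to 110 mm from the axis, top 44 mm above the worktop) is the place to brake. Amid its white centre (1 mm higher) a 62 mm clear dish, fixed by clips: 37 mm from the axis, top 60 mm.
- platter (a joint): Turning angle of the platter, rad, not wrapped: grows anticlockwise seen from above, counting on beyond full turns; 0, 2 pi, 4 pi.. = red mark at pointer. Starts at 0.8 to 3.8. About 1 kg, 0.006 kg m2, on a free bearing: flicked at 3 rad/s it falls to 1.5 in about 5 s and runs over two turns; let go below 2.5 it may stop too soon; a fingertip on the ring with a few newtons stops it almost at once.
- red_mark (a point): Point on the red radial line (28 mm long, 8 mm wide) on the platter's black ring, 105 mm from the axis, on the top of the ring, 44 mm above the worktop. It turns with the platter.
- pointer (a point): Point on the ring that the yellow pointer shows: 105 mm from the axis, 44 mm above the worktop, fixed to the base on its own -x side. The red mark is at the pointer when both points meet. The pointer's tip is 117 mm from the axis; its grey bracket stands 124 to 148 mm from the axis, 32 mm wide, top 53 mm above the worktop.
- post (a point): Centre of the top of the blue finger post, 14 mm in diameter, 20 mm tall above the platter's white centre (top 65 mm above the worktop), 66 mm from the axis, opposite the red mark. Push it sideways to flick the platter. It turns with the platter.
- jar: Small reagent jar with mint cap, 47 mm across, 83 mm high, loose, a bystander. Origin: centre of the underside.
- vial: Sample vial with red cap, 21 mm across, 45 mm high, loose, a bystander. Origin: centre of the underside.
- timer: White bench timer, 62 x 64 x 18 mm, loose, a bystander. Origin: centre of the underside.

How it is judged:
By the outcome, as a careful person would: the job done as asked, in the order asked, and still so for the second after the job is handed in, with the robot touching nothing.
It also fails if it takes over 51 s, if anything falls off the work surface, if the arm or the gripper's body presses on something with over 40 N, if the wrist force passes 120 N, or if a joint passes its speed limit or range.

## Working session

There is one attempt and no reset: what is moved stays moved. The work goes in short steps, Python scripts to look and compute and a tool call to move; the robot and the scene stay as the last step left them, time stands still between calls to the robot, and variables do not carry over. Pictures are saved under pics/ and viewed, and the job is handed in when it is done.

Besides the shell and the picture viewer there is one more tool, called after "Emit:" as name(argument=value, ...) on one line, values as JSON. servo_tool: Moves the arm, as the interface text tells. Its arguments: {"type":"object","properties":{"targets":{"type":"string"}},"required":["targets"]}

```bash
ls; mkdir -p pics; cat > h.py <<'E'
import numpy as np, cv2
from plant import read_state, camera, close_job, recognise, cut_out
from scipy.spatial.transform import Rotation as R
def snap(n,f=None):
    c=camera(n)
    if f: cv2.imwrite('pics/'+f,cv2.cvtColor(np.asarray(c['pixels']),cv2.COLOR_RGB2BGR))
    return c
def ray(c,p):
    K=np.array([[c['fx'],0,c['cx']],[0,c['fy'],c['cy']],[0,0,1.]])
    u=cv2.undistortPoints(np.array([[p]],float),K,np.array(c['dist'],float))[0,0]
    d=np.array([u[0],-u[1],-1.]); return np.array(c['origin']),np.array(c['rotation'])@d
def at(c,p,z):
    o,d=ray(c,p); return o+d*(z-o[2])/d[2]
def proj(c,P):
    q=np.array(c['rotation']).T@(np.array(P)-np.array(c['origin']))
    K=np.array([[c['fx'],0,c['cx']],[0,c['fy'],c['cy']],[0,0,1.]])
    return cv2.projectPoints(np.array([[q[0],-q[1],-q[2]]]),np.zeros(3),np.zeros(3),K,np.array(c['dist'],float))[0].ravel()
E
python3 - <<'E'
from h import *
np.set_printoptions(precision=4,suppress=True)
s=read_state();print({k:np.round(v,4) for k,v in s.items()})
print(R.from_quat(s['eef_rot']).as_matrix())
for n in ['scene','top','wrist']:
    c=snap(n,n+'0.png')
    if n!='wrist':
        print(n,c['origin'],c['rotation'])
    for t,z in [('turntable',.03),('platter',.044),('red_mark',.044),('pointer',.044),('post',.065),('jar',.04),('vial',.02),('timer',.009)]:
        r=recognise(n,t)
        for q in r[:2]: print(n,t,round(q['confidence'],2),np.round(q['at'],1), at(c,q['at'],z) if n!='wrist' else '')
print(read_state()['time_s'])
E
```

```text
pics
{'time_s': np.float64(0.0), 'joint_pos': array([ 1.0379,  0.1591,  1.5983,  0.    ,  1.3862, -0.2101]), 'qvel': array([ 0.0005, -0.0008,  0.0011, -0.0001,  0.0004, -0.0014]), 'effort': array([  0.0001, -39.6014, -33.1425,  -0.0003,   0.0084,   0.    ]), 'eef_pos': array([0.1821, 0.5448, 0.2303]), 'eef_rot': array([ 0.6985, -0.1139,  0.1134, -0.6973]), 'wrist_force': array([0.4407, 0.4345, 0.4896]), 'moment': array([-0.0229,  0.0305, -0.0407]), 'grip_width': np.float64(0.0855)}
[[ 0.9484 -0.001   0.3172]
 [-0.3172 -0.0016  0.9484]
 [-0.0004 -1.     -0.0018]]
scene [ 0.2221 -0.6091  0.6837] [ 0.4099 -0.0983 -0.2083  0.8826]Traceback (most recent call last):
  File "<stdin>", line 11, in <module>
  File "h.py", line 13, in at
    o,d=ray(c,p); return o+d*(z-o[2])/d[2]
        ~~~^^^^^
  File "h.py", line 11, in ray
    d=np.array([u[0],-u[1],-1.]); return np.array(c['origin']),np.array(c['rotation'])@d
                                                               ~~~~~~~~~~~~~~~~~~~~~~~^~
ValueError: matmul: Input operand 1 has a mismatch in its core dimension 0, with gufunc signature (n?,k),(k,m?)->(n?,m?) (size 3 is different from 4)
```

Rotation is a quaternion; fix.

```bash
sed -i "s/np.array(c\['rotation'\])/R.from_quat(c['rotation']).as_matrix()/" h.py
python3 - <<'E'
from h import *
np.set_printoptions(precision=4,suppress=True)
for n in ['scene','top']:
    c=snap(n,n+'0.png')
    print(n,c['origin'],c['rotation'],c['fx'])
    for t,z in [('turntable',.03),('platter',.044),('red_mark',.044),('pointer',.044),('post',.065),('jar',.04),('vial',.02),('timer',.009)]:
        r=recognise(n,t)
        for q in r[:2]: print(n,t,round(q['confidence'],2),np.round(q['at'],1), at(c,q['at'],z) if n!='wrist' else '')
print(read_state()['time_s'])
E
```

```text
scene [ 0.2221 -0.6091  0.6837] [ 0.4099 -0.0983 -0.2083  0.8826] 436.92396911839086
scene turntable 0.7 [326.8 274. ] [ 0.53   -0.0275  0.03  ]
scene platter 0.66 [328.  271.7] [ 0.5288 -0.0351  0.044 ]
scene red_mark 0.6 [326.2 270.2] [ 0.5275 -0.0294  0.044 ]
scene pointer 0.97 [327.1 273.5] [ 0.5247 -0.039   0.044 ]
scene post 0.63 [328.  269.1] [ 0.5222 -0.0473  0.065 ]
scene jar 0.69 [359.  390.5] [ 0.4497 -0.2975  0.04  ]
scene timer 0.89 [444.1 362.4] [ 0.6258 -0.3033  0.009 ]
top [0.2517 0.0082 1.4606] [-0.0704  0.0676  0.7057 -0.7018] 600.0659700699935
top turntable 0.55 [330.3 233. ] [ 0.5378 -0.0145  0.03  ]
top platter 0.73 [329.6 235.7] [ 0.5284 -0.0125  0.044 ]
top pointer 0.6 [329.8 234.2] [ 0.5321 -0.013   0.044 ]
top post 0.63 [332.2 229.2] [ 0.54   -0.0185  0.065 ]
top jar 0.8 [446.5 266.5] [ 0.4521 -0.2931  0.04  ]
top vial 0.61 [196.3 259.1] [0.4767 0.3136 0.02  ]
top timer 0.79 [441.  200.4] [ 0.6238 -0.2936  0.009 ]
1.0
```

View pics/top0.png

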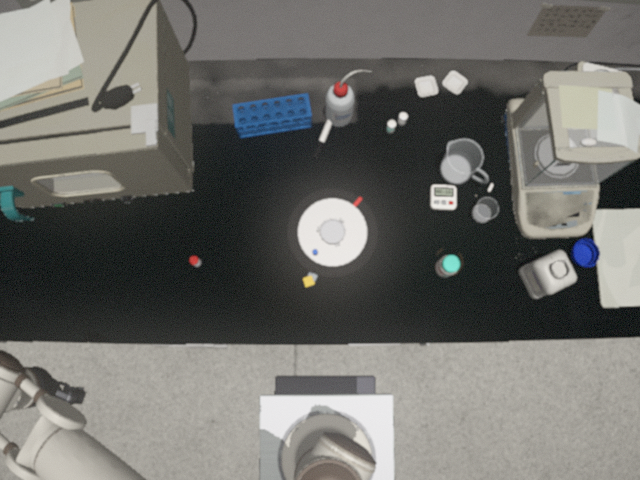

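View pics/scene0.png

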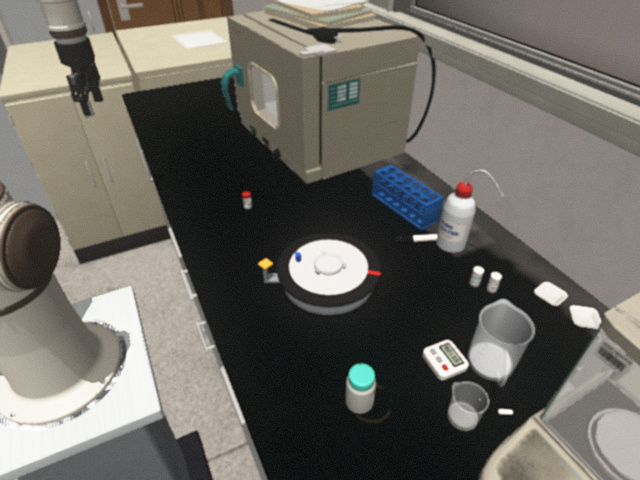

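The top view shows the turntable's white disc at about (332,232), the red mark at (358,202), the blue post at (315,252) and the yellow pointer at (309,281). The scene view agrees. Next I measure them by colour.

```bash
cat >> h.py <<'E'
def blobs(c,box):
    x0,y0,x1,y1=box
    im=np.asarray(c['pixels']).astype(int); r,g,b=im[...,0],im[...,1],im[...,2]
    M={'red':(r>g+70)&(r>b+70)&(g<110),'blue':(b>r+50)&(b>g+40),'yel':(r>b+70)&(g>b+50),'white':(r>150)&(g>150)&(b>150)}
    out={}
    for k,m in M.items():
        mm=np.zeros(m.shape,np.uint8); mm[y0:y1,x0:x1]=m[y0:y1,x0:x1]
        n,l,st,ce=cv2.connectedComponentsWithStats(mm)
        if n>1:
            i=1+np.argmax(st[1:,4]); out[k]=(ce[i],st[i,4],l==i)
    return out
E
python3 - <<'E'
from h import *
np.set_printoptions(precision=4,suppress=True)
for n,box in [('top',(285,180,385,295)),('scene',(250,225,395,320))]:
    c=snap(n)
    B=blobs(c,box)
    for k,z in [('red',.044),('blue',.06),('yel',.05),('white',.045)]:
        if k in B: print(n,k,B[k][0],B[k][1],at(c,B[k][0],z))
    # circle fit of white
    m=B['white'][2].astype(np.uint8)
    ct=max(cv2.findContours(m,0,1)[0],key=cv2.contourArea)
    P=np.array([at(c,p[0],.045) for p in cv2.convexHull(ct)])[:,:2]
    A=np.c_[2*P,np.ones(len(P))];s=np.linalg.lstsq(A,(P**2).sum(1),rcond=None)[0]
    print('circle',s[:2],np.sqrt(s[2]+s[:2]@s[:2]))
E
```

```text
top red [357.619  200.7857] 42 [ 0.6147 -0.0815  0.044 ]
top blue [314.7143 251.5   ] 14 [0.4874 0.0233 0.06  ]
top yel [307.96 281.07] 100 [0.4184 0.0396 0.05  ]
top white [332.2132 231.7921] 3757 [ 0.5378 -0.0189  0.045 ]
circle [ 0.5385 -0.0187] 0.08407682915165372
scene red [373.8947 272.4561] 57 [ 0.6132 -0.0797  0.044 ]
scene blue [297.561  255.7073] 41 [0.4856 0.022  0.06  ]
scene yel [265.009  263.1081] 111 [0.4189 0.0416 0.05  ]
scene white [328.5486 266.9329] 3383 [ 0.5359 -0.0238  0.045 ]
circle [ 0.5379 -0.0177] 0.08370310229826197
```

```bash
python3 - <<'E'
import cv2
a=cv2.imread('pics/top0.png')[185:300,280:385]; b=cv2.imread('pics/scene0.png')[225:320,250:390]
a=cv2.resize(a,None,fx=3.6,fy=3.6,interpolation=2);b=cv2.resize(b,None,fx=2.9,fy=2.9,interpolation=2)
import numpy as np
h=max(a.shape[0],b.shape[0]);p=lambda i:cv2.copyMakeBorder(i,0,h-i.shape[0],0,0,0)
cv2.imwrite('pics/z.png',np.hstack([p(a),p(b)]))
E
python3 - <<'E'
from h import *
import h
C=np.array([.5382,-.0185]);
S=read_state();Rm=R.from_quat(S['eef_rot']).as_matrix();p=S['eef_pos']
th=np.radians(141.3)
T=C+.066*np.array([np.cos(th),np.sin(th)])+.0215*np.array([.317,.948])+.004*np.array([-.948,.317])
st=T+.012*np.array([.317,.948])
tgt=np.array([*st,.14]);print(T,tgt,Rm.T@(tgt-p)*1000)
E
```

```text
[0.48971509 0.04441602] [0.49351909 0.05579202 0.14      ] [ 450.33231471   91.27251093 -365.49259257]
```

View pics/z.png

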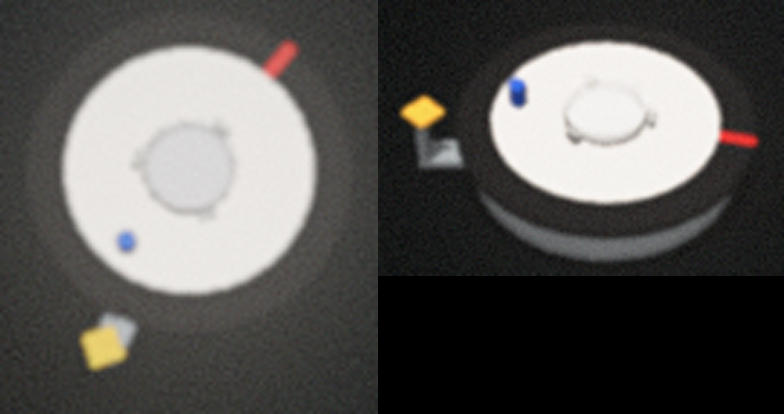

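The zoom shows a square yellow plate on a grey bracket at about 154° from the axis, with the post and red mark opposite each other. I now move the closed finger above its start point behind the post.

Emit:
servo_tool(targets="20 0 -16 0 0;35 5 -29 0 0;35 7 -28 0 0;35 7 -28 0 0;35 7 -28 0 0;35 7 -28 0 0;35 7 -28 0 0;35 7 -28 0 0;35 7 -28 0 0;35 7 -28 0 0;35 7 -28 0 0;35 7 -28 0 0;30 7 -24 0 0;15 4 -15 0 0;0 0 0 0 0;0 0 0 0 0")

```text
time_s: 2.7
eef_pos: [0.4934, 0.0575, 0.1452]
eef_rot: [-0.698, 0.114, -0.114, 0.698]
wrist_force: [0.7, 0.1, 0.4]
grip_width: 0.0001
```

```bash
python3 - <<'E'
from h import *
np.set_printoptions(precision=4,suppress=True)
s=read_state();print(s['time_s'],s['eef_pos'],s['joint_pos'])
c=snap('wrist','w1.png');t=snap('top','t1.png')
M=np.array(c['mount']);print(M,c['fx'])
E
```

```text
2.7 [0.4934 0.0575 0.1452] [-0.128   0.0412  1.9009  0.0005  1.2003 -1.3754]
[[ 0.0003 -0.9627 -0.2706 -0.0683]
 [ 0.0004  0.2706 -0.9627 -0.1437]
 [ 1.      0.0002  0.0005  0.0007]
 [ 0.      0.      0.      1.    ]] 375.36628817241933
```

View pics/w1.png

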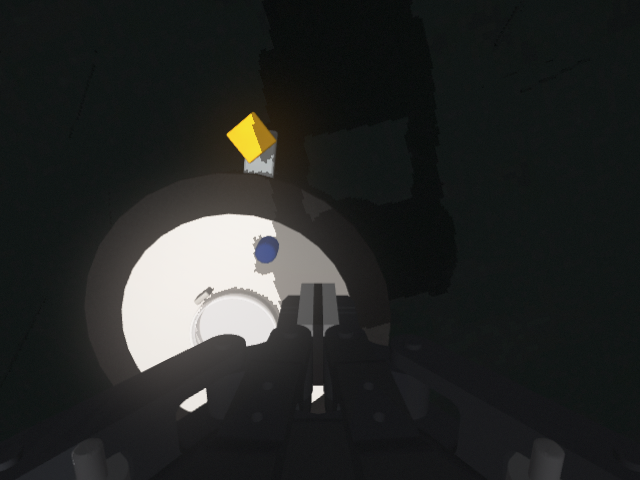

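View pics/t1.png

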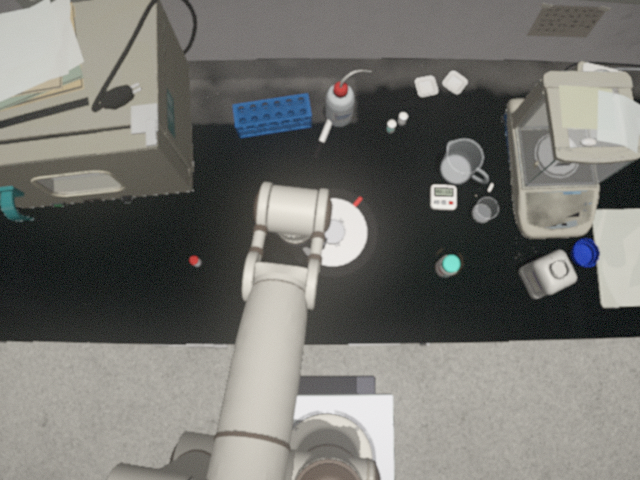

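```bash
cat >> h.py <<'E'
def wrist(f=None):
    s=read_state(); c=snap('wrist',f)
    T=np.eye(4);T[:3,:3]=R.from_quat(s['eef_rot']).as_matrix();T[:3,3]=s['eef_pos']
    W=T@np.array(c['mount']); c['origin']=W[:3,3]; c['rotation']=R.from_matrix(W[:3,:3]).as_quat(); return s,c
E
python3 - <<'E'
from h import *
np.set_printoptions(precision=4,suppress=True)
s,c=wrist()
Rm=R.from_quat(s['eef_rot']).as_matrix();p=s['eef_pos']
print('tcp px',proj(c,p))
for d in ([11,0,0],[-11,0,0],[0,0,14.5],[-11,0,14.5],[-11,0,-14.5],[-11,0,7],[-11,-30,14.5]): print(d,proj(c,p+Rm@np.array(d)/1000))
B=blobs(c,(80,100,400,420))
for k,z in [('yel',.058),('blue',.065),]:
    if k in B: print(k,B[k][0],B[k][1],at(c,B[k][0],z))
C=np.array([.5382,-.0185])
for px in [(250,163),(227,135),(253,112),(276,138)]:
    for z in (.053,.058):
        q=at(c,px,z)[:2]-C; print(px,z,at(c,px,z),np.hypot(*q),np.degrees(np.arctan2(q[1],q[0])))
for px in [(245,174),(272,176)]:
    q=at(c,px,.0)[:2]-C; print(px,np.hypot(*q),np.degrees(np.arctan2(q[1],q[0])))
# post
for px in [(266,245)]:
    q=at(c,px,.065)[:2]-C; print(px,np.hypot(*q),np.degrees(np.arctan2(q[1],q[0])))
#black ring outer edge vs expected circles
im=np.asarray(c['pixels']).copy()
for r,z in ((.083,.045),(.110,.044)):
  for a in np.arange(90,260,6):
    q=proj(c,[C[0]+r*np.cos(np.radians(a)),C[1]+r*np.sin(np.radians(a)),z]).round().astype(int)
    cv2.circle(im,tuple(int(v) for v in q),2,(0,255,0),-1)
q=proj(c,[C[0]+.117*np.cos(np.radians(153.8)),C[1]+.117*np.sin(np.radians(153.8)),.05]);cv2.circle(im,tuple(int(v) for v in q),2,(255,0,255),-1)
cv2.imwrite('pics/w1b.png',im[100:400,70:420,::-1].repeat(2,0).repeat(2,1))
E
```

```text
tcp px [316.0892 302.3043]
[11, 0, 0] [316.1256 326.0287]
[-11, 0, 0] [316.0512 277.6832]
[0, 0, 14.5] [350.8248 302.3072]
[-11, 0, 14.5] [351.4507 277.6825]
[-11, 0, -14.5] [280.654  277.6933]
[-11, 0, 7] [333.1388 277.6817]
[-11, -30, 14.5] [359.2504 311.281 ]
yel [249.8898 137.4562] 1370 [0.4188 0.0414 0.058 ]
blue [263.8397 253.0382] 262 [0.4871 0.0255 0.065 ]
(250, 163) 0.053 [0.4328 0.0351 0.053 ] 0.11827379416067153 153.04150303428167
(250, 163) 0.058 [0.4327 0.0361 0.058 ] 0.11878838503783738 152.64648669390627
(227, 135) 0.053 [0.4128 0.028  0.053 ] 0.13368900514143317 159.6589213317177
(227, 135) 0.058 [0.4132 0.0291 0.058 ] 0.13376496966242896 159.16159974426182
(253, 112) 0.053 [0.4055 0.0477 0.053 ] 0.14829618994056257 153.49503796354713
(253, 112) 0.058 [0.406  0.0484 0.058 ] 0.1481681385314374 153.16912737961385
(276, 138) 0.053 [0.4238 0.0555 0.053 ] 0.1362169959609515 147.08574120888724
(276, 138) 0.058 [0.424 0.056 0.058] 0.13641848648333602 146.87506422897323
(245, 174) 0.10471405449310996 159.42065810007168
(272, 176) 0.10599630546280293 148.224957393961
(266, 245) 0.07288581512619914 139.70325594123585
```

View pics/w1b.png

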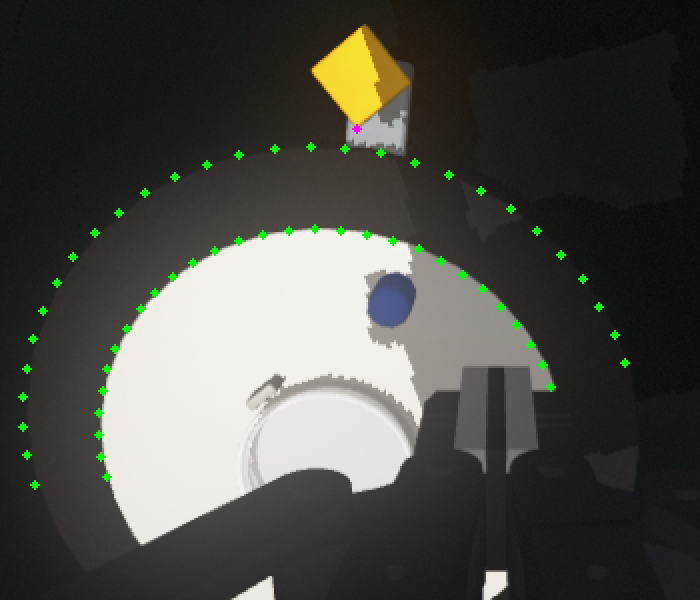

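Emit:
servo_tool(targets="0 20 0 0 0;0 35 0 0 0;0 28 0 0 0;0 6 -5 0 0;0 2 -5 0 0;0 0 0 0 0")

```text
time_s: 3.45
eef_pos: [0.4912, 0.0475, 0.0555]
eef_rot: [0.698, -0.113, 0.114, -0.698]
wrist_force: [0.5, 0.3, -0.1]
grip_width: 0.0003
```

```bash
python3 - <<'E'
from h import *
np.set_printoptions(precision=1,suppress=True)
s=read_state();Rm=R.from_quat(s['eef_rot']).as_matrix();p=s['eef_pos'];print(p)
X,Z=Rm[:2,0],Rm[:2,2];print(X,Z)
C=np.array([.5382,-.0185])
def f(a): a=np.radians(a);return C+.066*np.array([np.cos(a),np.sin(a)])+.015*Z-.004*X
P=[p[:2]];a=141.0
P.append(f(a)+.004*Z)
for L in (2,8,15,23,25,25,12):
    a+=np.degrees(L/66);P.append(f(a))
    q=P[-1]-C;cor=[np.hypot(*(q+i*.011*X+j*.008*Z))*1e3 for i in(-1,1) for j in(-1,1)]
    print(a,np.hypot(*q)*1e3,np.array(cor))
for d in np.diff(np.array(P),axis=0): print(np.array([d@X,d@Z])*1e3)
E
```

```text
[0.5 0.  0.1]
[ 0.9 -0.3] [0.3 0.9]
142.73623574282067 75.72276866869662 [82.5 89.2 62.3 71. ]
149.68117871410337 74.29301053469885 [82.2 87.6 61.1 68.2]
162.70294678525843 71.29818566255445 [81.2 83.8 59.3 62.8]
182.6696578276962 66.1396041398506 [78.4 76.6 57.1 54.6]
204.37260461295466 60.30693054590455 [73.8 67.  56.1 46.8]
226.07555139821312 55.095526045504876 [68.2 56.7 56.8 42.4]
236.4929658551372 53.11598887887851 [65.2 51.9 57.6 42. ]
[-0.3 -5.6]
[-0.7 -5.9]
[-2.1 -7.7]
[ -1.4 -14.9]
[  4.4 -22.4]
[ 13.2 -21.1]
[ 20.  -14.7]
[11.2 -4.1]
```

Emit:
servo_tool(targets="0 3 -5 0 0;-1 0 -6 0 0;-2 0 -8 0 0;-1 0 -15 0 0;4 0 -22 0 0;13 0 -21 0 0;15 -8 -12 0 0;0 -25 0 0 0;8 -3 -12 0 0;16 0 -24 0 0;10 0 -16 0 0;3 0 -4 0 0")

```text
time_s: 4.65
eef_pos: [0.5062, -0.1124, 0.087]
eef_rot: [0.698, -0.114, 0.114, -0.698]
wrist_force: [-0.1, 0.1, 0.0]
grip_width: -0.0001
```

```bash
python3 - <<'E'
from h import *
np.set_printoptions(precision=4,suppress=True)
C=np.array([.5382,-.0185]);PT=153.3
box={'top':(285,180,385,295),'scene':(250,225,395,320),'wrist':(0,0,640,480)}
for i,n in enumerate(['top','wrist','scene']*2):
    t=read_state()['time_s']
    if n=='wrist': s,c=wrist('f%d.png'%i)
    else: c=snap(n,'f%d.png'%i)
    B=blobs(c,box[n])
    for k,z in (('red',.044),('blue',.06)):
        if k in B:
            q=at(c,B[k][0],z)[:2]-C;a=np.degrees(np.arctan2(q[1],q[0]))-PT-(180 if k=='blue' else 0)
            print(round(t,3),n,k,B[k][1],'r',np.hypot(*q),'platter rad',np.radians(a%360))
print(read_state()['eef_pos'],read_state()['wrist_force'])
E
```

```text
4.65 top red 3 r 0.10364206714164453 platter rad 0.20046812011564819
4.65 top blue 14 r 0.06547174488174745 platter rad 0.21364756443222296
4.7 wrist red 1149 r 0.09708261436577652 platter rad 0.37485115507524397
4.7 wrist blue 720 r 0.06006895502590238 platter rad 0.405856804979796
4.75 scene red 33 r 0.09825967133634746 platter rad 0.576446508241519
4.75 scene blue 54 r 0.06396945072927175 platter rad 0.5690169730150861
4.8 top blue 16 r 0.06557599093326423 platter rad 0.7797204962956176
4.85 wrist red 1046 r 0.09582893698097408 platter rad 0.9423341511655905
4.85 wrist blue 1162 r 0.06418168081105341 platter rad 0.9819152444373731
4.9 scene red 53 r 0.09669602111768805 platter rad 1.1324289648522996
[ 0.5057 -0.1094  0.0869] [ 0.0273 -0.7147  0.0846]
```

Emit:
servo_tool(targets="0 15 0 0 0;0 15 0 0 0;0 5 0 0 0;0 0 0 0 0;0 0 0 0 0;0 0 0 0 0;0 0 0 0 0")

```text
time_s: 5.65
eef_pos: [0.5067, -0.1105, 0.053]
eef_rot: [0.698, -0.113, 0.114, -0.698]
wrist_force: [-0.1, 0.3, -0.2]
grip_width: -0.0003
```

```bash
cat > m.py <<'E'
from h import *
import sys,json,os
np.set_printoptions(precision=4,suppress=True)
C=np.array([.5382,-.0185]);PT=153.3
box={'top':(285,180,385,295),'scene':(250,225,395,320),'wrist':(0,0,640,480)}
seq=sys.argv[1].split(',')
for n in seq:
    t=float(read_state()['time_s'])
    if n=='wrist': s,c=wrist('m%.2f.png'%t)
    else: c=snap(n,'m%.2f%s.png'%(t,n))
    B=blobs(c,box[n]); L=[]
    for k,z in (('red',.044),('blue',.06)):
        if k in B:
            q=at(c,B[k][0],z)[:2]-C;a=np.radians((np.degrees(np.arctan2(q[1],q[0]))-PT-(180 if k=='blue' else 0))%360)
            L.append((k,int(B[k][1]),round(np.hypot(*q),4),round(a,3)))
    print(round(t,3),n,L)
s=read_state();print(s['time_s'],s['eef_pos'],s['wrist_force'])
E
python3 m.py wrist,scene,top,wrist
```

```text
5.65 wrist [('red', 7, np.float64(0.0867), np.float64(3.881)), ('blue', 1192, np.float64(0.0647), np.float64(3.763))]
5.7 scene [('red', 5, np.float64(0.1088), np.float64(3.973)), ('blue', 46, np.float64(0.0683), np.float64(4.002))]
5.75 top [('red', 45, np.float64(0.0996), np.float64(4.153))]
5.8 wrist [('blue', 1038, np.float64(0.0636), np.float64(4.304))]
5.85 [ 0.5063 -0.1104  0.0526] [ 0.8647 -0.1316  0.0366]
```

Emit:
servo_tool(targets="0 0 0 0 0;0 0 0 0 0;0 0 0 0 0;0 0 0 0 0;0 0 0 0 0;0 0 0 0 0;0 0 0 0 0;0 0 0 0 0;0 0 0 0 0;0 0 0 0 0;0 0 0 0 0;0 0 0 0 0;0 0 0 0 0;0 0 0 0 0;0 0 0 0 0")

```text
time_s: 7.35
eef_pos: [0.5062, -0.1103, 0.0523]
eef_rot: [-0.698, 0.114, -0.114, 0.698]
wrist_force: [0.4, -0.1, 0.0]
grip_width: -0.0
```

```bash
python3 m.py wrist,scene,top,wrist
```

```text
7.35 wrist []
7.4 scene [('red', 57, np.float64(0.097), np.float64(3.02)), ('blue', 45, np.float64(0.066), np.float64(3.08))]
7.45 top [('red', 42, np.float64(0.0993), np.float64(3.16)), ('blue', 12, np.float64(0.0665), np.float64(3.148))]
7.5 wrist [('blue', 1563, np.float64(0.0676), np.float64(3.252))]
7.55 [ 0.5062 -0.1103  0.0523] [-0.0202  1.1832 -0.1797]
```

Emit:
servo_tool(targets="0 0 0 0 0;0 0 0 0 0;0 0 0 0 0;0 0 0 0 0;0 0 0 0 0;0 0 0 0 0;0 0 0 0 0;0 0 0 0 0;0 0 0 0 0;0 0 0 0 0")

```text
time_s: 8.55
eef_pos: [0.5062, -0.1103, 0.0523]
eef_rot: [0.698, -0.114, 0.114, -0.698]
wrist_force: [-0.0, -0.9, -0.6]
grip_width: 0.0001
```

```bash
python3 m.py wrist,scene,top,wrist
```

```text
8.55 wrist []
8.6 scene [('red', 53, np.float64(0.098), np.float64(6.202)), ('blue', 38, np.float64(0.0653), np.float64(6.152))]
8.65 top [('red', 12, np.float64(0.0978), np.float64(0.042)), ('blue', 15, np.float64(0.0663), np.float64(0.042))]
8.7 wrist [('red', 1902, np.float64(0.0977), np.float64(0.141))]
8.75 [ 0.5062 -0.1103  0.0523] [-0.1507  0.5206 -0.1616]
```

Emit:
servo_tool(targets="0 5 0 0 0")

```text
time_s: 8.85
eef_pos: [0.5068, -0.1106, 0.0478]
eef_rot: [0.698, -0.113, 0.114, -0.698]
wrist_force: [0.1, 0.3, 0.2]
grip_width: -0.0003
```

```bash
python3 m.py scene,scene,scene,scene
```

```text
8.85 scene [('red', 36, np.float64(0.097), np.float64(0.52))]
8.9 scene [('red', 35, np.float64(0.0975), np.float64(0.639))]
8.95 scene [('red', 37, np.float64(0.097), np.float64(0.761))]
9.0 scene [('red', 40, np.float64(0.0957), np.float64(0.882))]
9.05 [ 0.5059 -0.1102  0.047 ] [-0.677  -0.1512 -0.2507]
```

Emit:
servo_tool(targets="0 0 0 0 0;0 0 0 0 0;0 0 0 0 0;0 0 0 0 0;0 0 0 0 0;0 0 0 0 0;0 0 0 0 0;0 0 0 0 0;0 0 0 0 0;0 0 0 0 0;0 0 0 0 0;0 0 0 0 0;0 0 0 0 0;0 0 0 0 0;0 0 0 0 0;0 0 0 0 0")

```text
time_s: 10.65
eef_pos: [0.5062, -0.1103, 0.0473]
eef_rot: [0.698, -0.114, 0.114, -0.698]
wrist_force: [0.1, -0.8, -0.1]
grip_width: 0.0002
```

```bash
python3 m.py scene,top,scene,scene,top,scene
```

```text
10.65 scene [('blue', 49, np.float64(0.0697), np.float64(4.412))]
10.7 top [('red', 46, np.float64(0.0992), np.float64(4.495))]
10.75 scene [('blue', 46, np.float64(0.0704), np.float64(4.595))]
10.8 scene [('blue', 40, np.float64(0.0718), np.float64(4.662))]
10.85 top [('red', 44, np.float64(0.0992), np.float64(4.77))]
10.9 scene []
10.95 [ 0.5062 -0.1103  0.0473] [ 0.4507  0.0465 -0.4767]
```

Emit:
servo_tool(targets="0 0 0 0 0;0 0 0 0 0;0 0 0 0 0;0 0 0 0 0;0 0 0 0 0;0 0 0 0 0;0 0 0 0 0;0 6 0 0 0;0 1 0 0 0;0 0 0 0 0")

```text
time_s: 11.95
eef_pos: [0.5101, -0.1118, 0.044]
eef_rot: [0.699, -0.111, 0.117, -0.697]
wrist_force: [1.2, 1.1, 17.4]
grip_width: -0.0003
```

```bash
python3 m.py wrist,scene,top,wrist
```

```text
11.95 wrist [('red', 840, np.float64(0.0915), np.float64(0.02))]
12.0 scene [('red', 40, np.float64(0.0977), np.float64(0.016)), ('blue', 46, np.float64(0.0648), np.float64(6.272))]
12.05 top [('red', 19, np.float64(0.0977), np.float64(0.027)), ('blue', 16, np.float64(0.0658), np.float64(0.03))]
12.1 wrist [('red', 824, np.float64(0.0915), np.float64(0.019))]
12.15 [ 0.51   -0.1118  0.044 ] [ 0.0135  0.8953 17.9019]
```

```bash
ls pics | tail -3; python3 -c "
import cv2;i=cv2.imread('pics/m12.10.png');cv2.imwrite('pics/v.png',i)"
```

```text
w1.png
w1b.png
z.png
```

View pics/v.png

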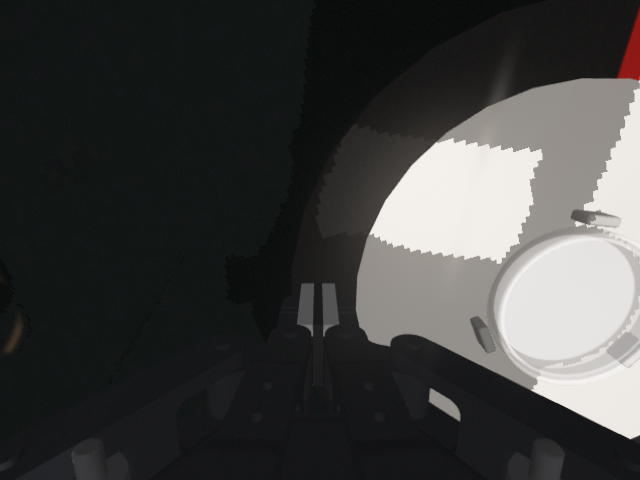

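Stopped at about +0.02 rad, and the finger is still on. I lift straight up quickly.

Emit:
servo_tool(targets="0 0 0 0 0;0 -40 0 0 0;0 -40 0 0 0;0 -20 0 0 0;0 0 0 0 0")

```text
time_s: 12.65
eef_pos: [0.5086, -0.1114, 0.1439]
eef_rot: [0.699, -0.111, 0.116, -0.697]
wrist_force: [0.1, 1.3, 0.2]
grip_width: -0.0003
```

```bash
python3 m.py wrist,scene,top,wrist,scene,top; ls -t pics | head -6
```

```text
12.65 wrist [('red', 707, np.float64(0.098), np.float64(6.188)), ('blue', 280, np.float64(0.0669), np.float64(6.26))]
12.7 scene [('red', 41, np.float64(0.0987), np.float64(6.177)), ('blue', 37, np.float64(0.0649), np.float64(6.098))]
12.75 top [('red', 43, np.float64(0.0976), np.float64(6.181)), ('blue', 4, np.float64(0.0653), np.float64(6.206))]
12.8 wrist [('red', 726, np.float64(0.0982), np.float64(6.157)), ('blue', 180, np.float64(0.0644), np.float64(6.236))]
12.85 scene [('red', 51, np.float64(0.0991), np.float64(6.161)), ('blue', 35, np.float64(0.0651), np.float64(6.069))]
12.9 top [('red', 47, np.float64(0.098), np.float64(6.159)), ('blue', 2, np.float64(0.0659), np.float64(6.19))]
12.95 [ 0.5051 -0.1098  0.1385] [-0.6389  0.3544 -0.1925]
m12.90top.png
m12.85scene.png
m12.80.png
m12.75top.png
m12.70scene.png
m12.65.png
```

Lifting dragged the platter back slightly, because the sideways lag of the arm had loaded the finger. It is creeping clockwise and should stop soon. I check where it stops, then apply a small trim.

Emit:
servo_tool(targets="0 40 0 0 0;0 40 0 0 0;0 10 0 0 0;0 0 0 0 0;0 0 0 0 0")

```text
time_s: 13.45
eef_pos: [0.5071, -0.1107, 0.0515]
eef_rot: [0.698, -0.113, 0.114, -0.698]
wrist_force: [0.5, -0.0, 0.5]
grip_width: -0.0004
```

```bash
python3 m.py scene,top,scene,top; ls -t pics | head -6
```

```text
13.45 scene [('red', 51, np.float64(0.0988), np.float64(6.081)), ('blue', 38, np.float64(0.0659), np.float64(5.994))]
13.5 top [('red', 48, np.float64(0.0984), np.float64(6.083))]
13.55 scene [('red', 53, np.float64(0.0991), np.float64(6.075)), ('blue', 36, np.float64(0.066), np.float64(5.988))]
13.6 top [('red', 46, np.float64(0.0983), np.float64(6.076))]
13.65 [ 0.5075 -0.1109  0.0521] [-0.2076 -0.0611 -0.2609]
m13.60top.png
m13.55scene.png
m13.50top.png
m13.45scene.png
m12.90top.png
m12.85scene.png
```

Emit:
servo_tool(targets="0 5 0 0 0;0 4 0 0 0;0 0 0 0 0;3 0 0 0 0;5 0 0 0 0;5 0 0 0 0;4 0 0 0 0;2 0 0 0 0;0 0 0 0 0;0 0 0 0 0")

```text
time_s: 14.65
eef_pos: [0.527, -0.1166, 0.044]
eef_rot: [-0.698, 0.112, -0.116, 0.698]
wrist_force: [0.1, 3.5, 12.8]
grip_width: -0.0001
```

```bash
python3 m.py scene,top,wrist,scene,top,wrist
```

```text
14.65 scene [('red', 49, np.float64(0.0985), np.float64(6.261))]
14.7 top [('red', 36, np.float64(0.0978), np.float64(6.27)), ('blue', 10, np.float64(0.0658), np.float64(0.01))]
14.75 wrist [('red', 40, np.float64(0.0857), np.float64(0.008))]
14.8 scene [('red', 49, np.float64(0.0985), np.float64(6.261))]
14.85 top [('red', 38, np.float64(0.0975), np.float64(6.268)), ('blue', 10, np.float64(0.066), np.float64(0.007))]
14.9 wrist [('red', 39, np.float64(0.0857), np.float64(0.008))]
14.95 [ 0.5269 -0.1166  0.044 ] [ 0.8527  3.3133 13.15  ]
```

Emit:
servo_tool(targets="0 -1 0 0 0;0 -0.5 0 0 0;0 0 0 0 0;0 0 0 0 0")

```text
time_s: 15.35
eef_pos: [0.5255, -0.1164, 0.044]
eef_rot: [-0.698, 0.113, -0.115, 0.698]
wrist_force: [0.4, 2.6, 6.6]
grip_width: 0.0002
```

```bash
python3 m.py scene,top,scene,top
```

```text
15.35 scene [('red', 49, np.float64(0.0985), np.float64(6.257)), ('blue', 4, np.float64(0.0682), np.float64(6.123))]
15.4 top [('red', 40, np.float64(0.0973), np.float64(6.255)), ('blue', 12, np.float64(0.0657), np.float64(6.272))]
15.45 scene [('red', 48, np.float64(0.0987), np.float64(6.256)), ('blue', 4, np.float64(0.0682), np.float64(6.123))]
15.5 top [('red', 41, np.float64(0.0976), np.float64(6.256)), ('blue', 11, np.float64(0.0661), np.float64(6.273))]
15.55 [ 0.5256 -0.1164  0.0441] [0.481  2.9034 6.8024]
```

Emit:
servo_tool(targets="1.5 0 0 0 0;1.5 0 0 0 0;0 -0.5 0 0 0;0 -0.3 0 0 0;0 -0.2 0 0 0;0 0 0 0 0;0 0 0 0 0")

```text
time_s: 16.25
eef_pos: [0.5273, -0.1171, 0.0441]
eef_rot: [-0.698, 0.114, -0.114, 0.698]
wrist_force: [-0.0, 1.6, 5.6]
grip_width: -0.0
```

```bash
python3 m.py scene,top,scene,top
```

```text
16.25 scene [('red', 52, np.float64(0.099), np.float64(6.266))]
16.3 top [('red', 33, np.float64(0.0979), np.float64(6.274)), ('blue', 10, np.float64(0.0658), np.float64(0.01))]
16.35 scene [('red', 52, np.float64(0.099), np.float64(6.266))]
16.4 top [('red', 34, np.float64(0.0981), np.float64(6.276)), ('blue', 10, np.float64(0.0658), np.float64(0.01))]
16.45 [ 0.5273 -0.1171  0.0441] [0.4946 3.3609 6.0116]
```

Emit:
servo_tool(targets="0 -0.3 0 0 0;0 -0.2 0 0 0;0 -0.2 0 0 0;0 0 0 0 0;0 0 0 0 0")

```text
time_s: 16.95
eef_pos: [0.5267, -0.1173, 0.0441]
eef_rot: [0.698, -0.114, 0.113, -0.698]
wrist_force: [0.2, 0.5, -0.3]
grip_width: 0.0001
```

```bash
python3 m.py scene,top,top
```

```text
16.95 scene [('red', 52, np.float64(0.099), np.float64(6.263))]
17.0 top [('red', 40, np.float64(0.0978), np.float64(6.267)), ('blue', 10, np.float64(0.0665), np.float64(0.007))]
17.05 top [('red', 38, np.float64(0.0973), np.float64(6.268)), ('blue', 10, np.float64(0.066), np.float64(0.007))]
17.1 [ 0.5267 -0.1173  0.0441] [ 0.522   0.6808 -0.31  ]
```

Emit:
servo_tool(targets="0 -0.5 0 0 0;0 -1 0 0 0;0 -5 0 0 0;0 -20 0 0 0;0 -40 0 0 0;0 -40 0 0 0;0 -30 -10 0 0;0 0 -30 0 0;0 0 -30 0 0;0 0 -30 0 0;0 0 0 0 0;0 0 0 0 0")

```text
time_s: 18.3
eef_pos: [0.4952, -0.2123, 0.1813]
eef_rot: [-0.698, 0.114, -0.114, 0.698]
wrist_force: [-0.3, 0.4, -0.5]
grip_width: 0.0002
```

```bash
python3 m.py scene,top,wrist,scene,top; ls -t pics|head -5
```

```text
18.3 scene [('red', 53, np.float64(0.0987), np.float64(6.265))]
18.35 top [('red', 43, np.float64(0.0971), np.float64(6.277)), ('blue', 15, np.float64(0.0658), np.float64(6.277))]
18.4 wrist [('red', 510, np.float64(0.0968), np.float64(6.255)), ('blue', 248, np.float64(0.0667), np.float64(0.06))]
18.45 scene [('red', 52, np.float64(0.0988), np.float64(6.264))]
18.5 top [('red', 44, np.float64(0.0973), np.float64(6.276)), ('blue', 15, np.float64(0.0658), np.float64(6.277))]
18.55 [ 0.4956 -0.2112  0.181 ] [-0.4745  0.2453 -0.6155]
m18.50top.png
m18.45scene.png
m18.40.png
m18.35top.png
m18.30scene.png
```

```bash
python3 - <<'E'
import cv2,numpy as np
a=cv2.imread('pics/m18.50top.png')[185:300,280:385]; b=cv2.imread('pics/m18.45scene.png')[225:320,250:390]
a=cv2.resize(a,None,fx=3.6,fy=3.6,interpolation=2);b=cv2.resize(b,None,fx=2.9,fy=2.9,interpolation=2)
h=max(a.shape[0],b.shape[0]);p=lambda i:cv2.copyMakeBorder(i,0,h-i.shape[0],0,0,0)
cv2.imwrite('pics/z2.png',np.hstack([p(a),p(b)]))
from h import *
c=snap('top');
for t,z in [('jar',.04),('vial',.02),('timer',.009)]:
    for q in recognise('top',t)[:1]: print(t,at(c,q['at'],z))
B=blobs(c,(285,180,385,295));print(at(c,B['yel'][0],.05),at(c,B['white'][0],.045))
E
```

```text
jar [ 0.44821919 -0.3134863   0.04      ]
[0.41834536 0.03951746 0.05      ] [ 0.53778313 -0.0174773   0.045     ]
```

View pics/z2.png

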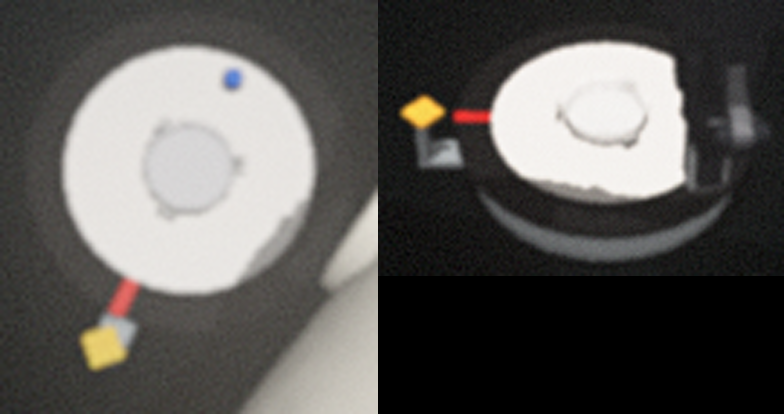

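The red line points straight at the yellow tip in both views, at rest with the hand clear. I hand in.

```bash
python3 -c "
from h import *
print(close_job())"
```

```text
the job is handed in; nothing more can be done
None
```

The platter ended at rest with its red mark at the yellow pointer and the hand clear, but it needed a trim of about 0.2 rad after the brake.

- **Flick:** I pushed the blue post with the closed fingertip to about 3.7 rad/s anticlockwise. The platter then ran free, and the mark went past the pointer three times.
- **Brake:** At about 11.7 s, as the mark came round again, I pressed on the black ring with about 17 N. The platter stopped about 0.02 rad past the pointer while the finger was on.
- **What went wrong:** Lifting the finger quickly dragged the platter back, and it drifted clockwise to about −0.2 rad (20 mm at the ring). I pressed again, trimmed it back by that amount, let the force down to zero in small steps, and only then lifted.
- **Last checks:** At 18.5 s the top camera put the mark at about −0.01 rad and the scene camera at −0.02. It did not move over the last 0.2 s measured, and the hand was at z = 0.18 m. The wrist camera's two readings disagreed a little: −0.03 rad from the mark and +0.06 from the post.
- **Turntable and bystanders:** The pointer had not moved, and the centre of the platter read within about 1.5 mm of its first position. The jar's last reading was about 20 mm off its first one; the arm stood near it in the picture, and I moved no lower than 0.14 m on the way past. The network missed the vial and the timer in the last picture, so I did not recheck them; the arm passed well above the vial and stayed away from the timer.

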